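# Take the round roll from the snack board with the tongs

## Robot

A 7-joint arm with a two-finger parallel gripper is mounted at the origin on the work surface. World frame = base frame: x ahead of the robot, y to its left, z up, the work surface at z = 0. Lengths are in m, angles in rad, forces in N, time in s.
With the tool pointing down it reaches from about 0.425 to 0.95 m from the base axis. Payload 4.7 kg.
Tool frame: the origin (TCP) lies on the centre line of the jaws, within the pads' length; the fingertips stand robot.nose_length ahead of it and the grasp point (between the pads) lies 8 mm behind it (robot.nose_length is the distance from the TCP to the fingertips, in m); z points along the fingers, x is the direction in which the jaws open and shut, and the axes are right-handed (so a half turn about z gives the same grasp; the last joint's range is limited). The gripper opens to 85 mm and grips with 20 to 120 N. Pads are 22 mm wide; open, the fingers measure 114 mm over their backs; the gripper's body (76 mm by 85 mm) begins 54 mm behind the grasp point. The pads swing forward as they close: fully open they stand 13 mm farther back than shut.
Start: joints at [-1.196, 0.469, -0.049, 1.532, 0.024, 1.141, -0.082], TCP at [0.265, 0.621, 0.242] pointing down, gripper open.
Joint ranges: [-2.59, 2.59], [-0.33, 1.99], [-1.39, 1.29], [0.1, 2.45], [-1.04, 4.18], [0.21, 1.99], [-2.66, 2.66]. Speed limits (rad/s): [2.57, 2.57, 3.14, 3.14, 3.14, 3.14, 3.14].

## Interface

Orientations are given as [roll, pitch, yaw] about the fixed x, y, z axes, in that order (R = Rz(yaw) Ry(pitch) Rx(roll)).
In Python, from plant import robot gives the robot as it stands. Calls block until the motion is done:
- robot.goto(position, orientation): joint-space move of the TCP to a pose.
- robot.move_straight(position, vel=0.15, attitude=None, contact_N=None): straight line of the TCP; attitude=None keeps the orientation; vel is the mean speed in m/s. With contact_N (N) it stops when the force on the tool has changed by that much, and returns True; else False.
- robot.move_joints(angles): joint-space move.
- robot.grip(opening, strength=None): opening from 0.0 (shut) to 1.0 (fully open); strength is the grip in N (None keeps the last); returns when the fingers have stopped.
- robot.sleep(seconds).
- robot.inverse_kinematics(position, orientation): joint angles nearest the present ones, or None.
- robot.sense(): the state.
- robot.grab_frame(name): name is "side" or "top"; returns a dict with "image" (420x560x3 uint8, red, green, blue), "range_z" (420x560 float32, m along the optical axis (not along the pixel's ray), 0 where there is no reading), "fx", "fy", "cx", "cy" (pixels), "dist_coeffs" ([k1, k2, p1, p2, k3] as OpenCV has them; the pictures are not rectified), "R" (3x3) and "t" (3): a world point X has camera coordinates R X + t. Camera axes: x right, y down, z forward; pixel columns grow to the right and rows downward; lengths in m; the calibration is good to about 2 mm. A picture is of the moment at which its call begins.
A pose or a line that the arm cannot do raises robot.IKError and nothing moves.
- robot.close_job(): hands the job in, once; it reports no verdict.
The state is a dict: "t": time; "joint_pos": joint angles; "joint_velocities": joint speeds; "effort": joint torques, N m; "tcp_pos": TCP position; "tcp_rot": TCP orientation; "wrist_force": force on the tool from outside, world axes, zero at the start; "torque": the same for the moment, N m; "opening": opening from 0.0 (shut) to 1.0 (fully open).
Only numpy, scipy, OpenCV 4.12 (cv2) and the standard library are available. Lean on these libraries where they do the work, as an engineer would, in place of code of your own. Each camera call takes 0.05 s, during which the arm holds its last target. There are 200 camera calls.

## Task

It is break time at the dispatch desk: pick up the kitchen tongs, close them on the small round bread roll on the snack board and lift it to hand it over, at least 10 cm clear of the desk. Only the tongs may touch the round roll, never the robot itself; leave the long roll, the mug and the computer mouse where they are. The program finishes while still holding the tongs with the roll between their jaws up in the air, so do not put anything down or let go.

Things in the scene. Friction and masses are not known exactly. Their poses are not given: they have to be found in the camera images.
- tongs: Hub of steel kitchen tongs lying on the desk, arms side by side, opening horizontally; about 215 mm long, 26 mm high, 122 g. Origin on the middle line at the underside, level with the middle of the two black grip pads; +x along the middle line to the jaws, +y to the left arm, +z up. Hinge at x = -85 mm. They balance at the origin: grip there, one finger outside each pad.
- tongs_grip (a point): Middle between the grip pads, 13 mm above the tongs' origin. Pads: 44 mm long, 26 mm high; open they measure 62 mm over their outer faces (60 at the hinge end, 64 at the jaw end). Springs push each pad outward with 9 N, up to 12.5 N squeezed. Held at 54 to 57 mm, where the pads are parallel, the tongs can be carried open; at about 47 mm the jaws touch the round roll; the stop is at 28 mm.
- tongs_left: Left arm of the tongs (steel strip 3 mm thick, black grip pad, jaw). Origin at its hinge, 85 mm behind and 10 mm to the left of the tongs' origin. With the tongs open its axes are parallel to those of tongs; closing turns it clockwise from above, by 0.09 rad when closed on the round roll, at most 0.20 rad.
- tongs_right: Right arm of the tongs, the mirror image (origin 10 mm to the right); closing turns it counter-clockwise from above, always by the same angle as the left arm.
- tongs_jaws (a point): Midway between the jaws, 95 mm ahead of the tongs' origin, 13 mm above the underside. Each jaw is a shallow V plate 40 mm long, 26 mm high, hollow inward; open they are 80 mm apart in the hollow, at least 65 mm at the edges, 90 mm over the outside, and end 20 mm beyond this point. Each mm that the width over the pads shrinks narrows the jaw gap by 2.1 mm.
- board: Wooden snack board lying flat on the desk and fixed, 140 mm (x) by 260 mm (y) and 15 mm thick; origin at the centre of its underside. It carries the two rolls, one on the +y half and one on the -y half, about 130 mm apart (either way round).
- round_roll: Small round bread roll, firm, 48 mm in diameter and 43 mm high, with a flat bottom and upright sides from 6 to 27 mm above its bottom, a dome above; 40 g. Origin at the centre of its underside, +z up. Stands loose on the board. This is the one to lift.
- long_roll: Long bread roll, 90 mm (x) by 42 mm (y) by 38 mm high, loose on the board beside the round one, within about 0.2 rad of parallel to the board's x axis. Origin at the centre of its underside. Leave alone.
- mug: White mug, 76 mm in diameter and 90 mm high with a handle on its own +y side, loose on the desk beyond the work. Origin at the centre of its underside. Leave alone.
- mouse: Grey computer mouse, 105 by 60 by 34 mm high, on a thin blue mat beyond the work, on the left. Origin at the centre of its underside. Leave alone.
Things that resemble listed ones, but are neither listed nor needed, are in the scene too. There is more than one size of the tongs; the one meant has the size given above. What is shaped like the round_roll but black is not meant.

How it is judged:
By the outcome, as a careful person would: the job done as asked, in the order asked, and still so for the second after the job is handed in, while the arm keeps its last pose, push and grip.
It also fails if it takes over 42 s, if anything falls off the work surface, if the arm or the gripper's body presses on something with over 40 N, if the wrist force passes 120 N, or if a joint passes its speed limit or range.

## Working session

There is one attempt and no reset: what is moved stays moved. The work goes in short steps, each a Python script; the robot and the scene stay as the last script left them, time stands still between calls to the robot, and variables do not carry over. Pictures are saved under pics/ and viewed, about 8 in all and at most 12, crops included, and the job is handed in when it is done.

```bash
mkdir -p pics; ls
python3 - <<'E'
from plant import robot
import cv2,numpy as np,pickle
for n in("top","side"):
    f=robot.grab_frame(n); pickle.dump(f,open(f"pics/{n}0.pkl","wb"))
    cv2.imwrite(f"pics/{n}0.png",cv2.resize(f["image"][:,:,::-1],(784,588)))
    print(n,f["fx"],f["cx"],f["cy"],f["dist_coeffs"],np.round(-f["R"].T@f["t"],3),np.round(f["R"],2).tolist())
s=robot.sense();print(s["t"],s["tcp_rot"],robot.nose_length,s["opening"])
E
```

```text
pics
top 427.8831480643056 284.13448742464925 204.92705531951708 [-0.09190476  0.          0.          0.          0.        ] [ 0.526 -0.061  0.95 ] [[-0.0, -1.0, 0.01], [-1.0, 0.0, -0.08], [0.08, -0.01, -1.0]]
side 535.1975635217294 281.642571311345 210.3646312256686 [0.00987764 0.         0.         0.         0.        ] [0.384 0.627 0.903] [[-0.95, -0.31, -0.0], [-0.24, 0.74, -0.63], [0.2, -0.6, -0.77]]
0.1 [3.14150920e+00 1.80073029e-03 1.16706536e+00] 0.011 1.0029547911730998
```

View pics/top0.png

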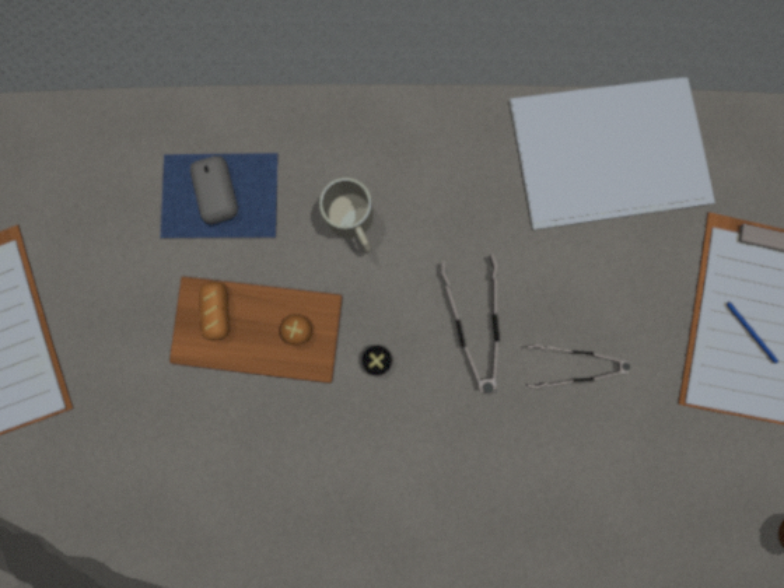

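View pics/side0.png

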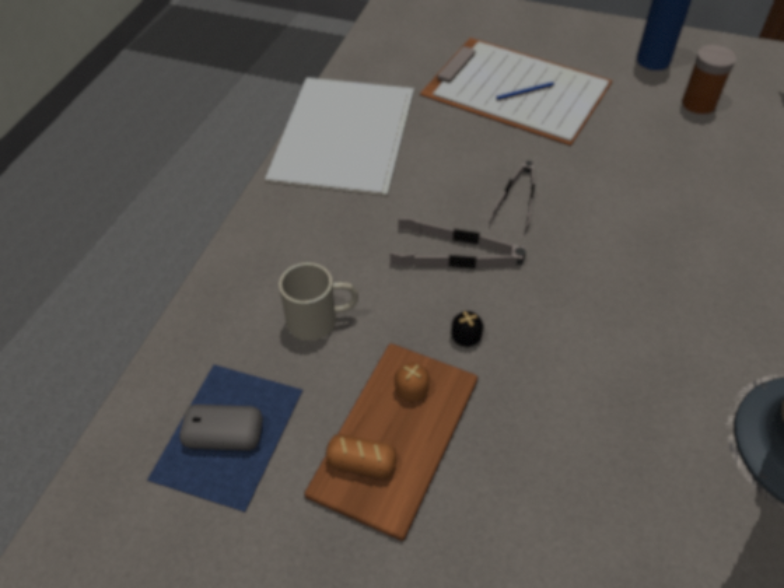

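The top view shows the larger tongs near (470,325), with pads at (460,334) and (495,328) and hinge (487,385). A smaller decoy is at (575,365), the round roll at (296,329), the long roll at (214,311) and a black decoy at (376,360). The side view agrees.

```bash
cat > h.py <<'E'
import cv2,numpy as np
def K(f): return np.array([[f["fx"],0,f["cx"]],[0,f["fy"],f["cy"]],[0,0,1.]])
def ray(f,uv,z):
    "pixels -> world on plane z"
    p=cv2.undistortPoints(np.float64(uv).reshape(-1,1,2),K(f),np.array(f["dist_coeffs"])).reshape(-1,2)
    d=np.c_[p,np.ones(len(p))]@f["R"]; c=-f["R"].T@f["t"]
    return c+d*((z-c[2])/d[:,2])[:,None]
def cloud(f):
    h,w=f["range_z"].shape; u,v=np.meshgrid(np.arange(w),np.arange(h))
    p=cv2.undistortPoints(np.float64(np.c_[u.ravel(),v.ravel()]).reshape(-1,1,2),K(f),np.array(f["dist_coeffs"])).reshape(-1,2)
    z=f["range_z"].ravel()
    return ((np.c_[p,np.ones(len(p))]*z[:,None]-f["t"])@f["R"]).reshape(h,w,3)
def blobs(m,amin):
    n,l,s,c=cv2.connectedComponentsWithStats(m.astype(np.uint8))
    return [(c[i],s[i],l==i) for i in range(1,n) if s[i,4]>=amin]
E
python3 - <<'E'
from h import *; import pickle
for n in("top","side"):
    f=pickle.load(open(f"pics/{n}0.pkl","rb")); im=f["image"].astype(int); W=cloud(f)
    dark=im.max(2)<40
    print(n,"dark")
    for c,s,m in blobs(dark,12):
        if s[4]<2000:
            p=cv2.minAreaRect(np.argwhere(m)[:,::-1].astype(np.float32)); print(c.round(1),s[4],ray(f,[c],.026)[0].round(4),np.round(p[1],1),round(p[2]),"medz",np.median(W[m][:,2]).round(3))
    # tall points in the roll / board area
    X=W; reg=(X[...,0]>.3)&(X[...,0]<.65)&(f["range_z"]>0)
    for lo,name in((.030,"rolls"),(.009,"all")):
        print(name)
        for c,s,m in blobs(reg&(X[...,2]>lo)&(X[...,2]<.15)&(abs(X[...,1])<.45),40):
            P=X[m]; print(c.round(1),s[4],"mean",P.mean(0).round(3),"min",P.min(0).round(3),"max",P.max(0).round(3))
# board from the top
f=pickle.load(open("pics/top0.pkl","rb"));im=f["image"].astype(int)
o=(im[...,0]-im[...,2]>45)
for c,s,m in blobs(o,300):
    P=ray(f,np.argwhere(m)[:,::-1],.015)[:,:2].astype(np.float32); print("board",cv2.minAreaRect(P),len(P))
# steel: brighter
E
```

```text
top dark
[353.4 234.1] 48 [ 0.5397 -0.2154  0.026 ] [17.2  2.7] 84 medz 0.025
[328.2 237.7] 28 [ 0.5321 -0.1608  0.026 ] [16.5  1.8] 79 medz 0.023
[268.6 256.8] 222 [ 0.4912 -0.0324  0.026 ] [20. 19.] 90 medz 0.037
rolls
[152.8 221.5] 829 mean [0.566 0.213 0.049] min [0.523 0.193 0.03 ] max [0.611 0.24  0.058]
[211.1 234.6] 410 mean [0.538 0.088 0.052] min [0.515 0.066 0.031] max [0.561 0.113 0.062]
[269.  256.7] 340 mean [ 0.492 -0.034  0.038] min [ 0.47  -0.055  0.03 ] max [ 0.515 -0.012  0.046]
all
[341.8 238. ] 564 mean [ 0.532 -0.191  0.022] min [ 0.441 -0.221  0.009] max [ 0.65  -0.135  0.03 ]
[182.8 234.8] 7465 mean [0.538 0.155 0.021] min [0.455 0.022 0.009] max [0.62  0.294 0.062]
[269.1 256.6] 392 mean [ 0.492 -0.034  0.037] min [ 0.469 -0.057  0.015] max [ 0.515 -0.01   0.046]
[423.1 255.2] 167 mean [ 0.493 -0.371  0.018] min [ 0.467 -0.428  0.009] max [ 0.514 -0.267  0.023]
[407.3 272.2] 109 mean [ 0.456 -0.335  0.018] min [ 0.449 -0.4    0.009] max [ 0.467 -0.266  0.024]
side dark
[463.   18.8] 135 [ 0.3243 -0.9188  0.026 ] [ 5.1 45.4] 14 medz 0.089
[553.3  14.5] 253 [ 0
[... 853 characters left out ...]
015] min [ 0.447 -0.427  0.009] max [ 0.512 -0.264  0.021]
[327.5 176.3] 919 mean [ 0.543 -0.186  0.017] min [ 0.439 -0.224  0.009] max [ 0.65  -0.131  0.027]
[333.1 233.9] 455 mean [ 0.489 -0.023  0.03 ] min [ 0.467 -0.052  0.009] max [ 0.514 -0.007  0.044]
[280.  314.2] 9224 mean [0.536 0.174 0.019] min [0.455 0.025 0.009] max [0.621 0.296 0.06 ]
board ((0.5906557440757751, -0.5589227676391602), (0.12300385534763336, 0.33785125613212585), 56.90432357788086) 735
board ((0.5539779663085938, 0.5224226713180542), (0.3136264979839325, 0.03780737891793251), 20.381492614746094) 579
board ((0.5388546586036682, 0.15812720358371735), (0.2566935122013092, 0.13683420419692993), 83.41323852539062) 7212
```

Run:
```python
import pickle,cv2
f=pickle.load(open("pics/top0.pkl","rb"))
cv2.imwrite("pics/c.png",cv2.resize(f["image"][175:290,200:400,::-1],None,fx=4,fy=4,interpolation=cv2.INTER_CUBIC))
```

```text
(no output)
```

View pics/c.png

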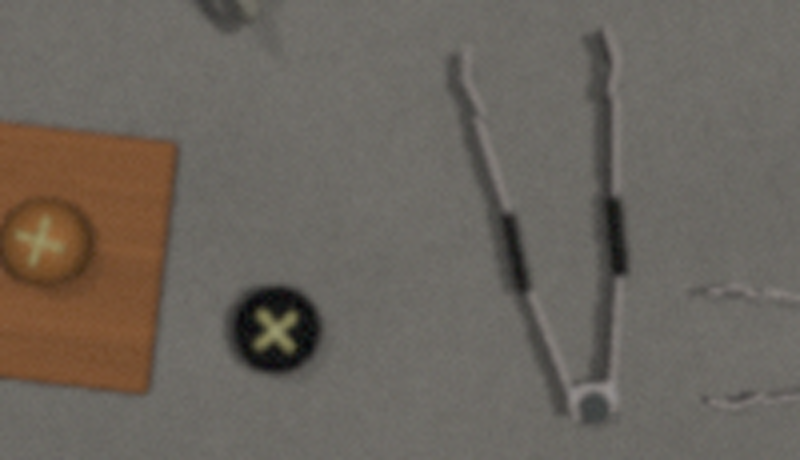

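The crop shows the pads at (515,252) and (617,236), the hinge at (594,405) and the jaw tips at (465,50) and (605,32). That makes this the 215 mm tongs, with a pad spacing of 55 mm centre to centre and yaw about 0.14. Next I go above them, check IK, and grasp.

Run:
```python
from h import *; import pickle
from plant import robot
f=pickle.load(open("pics/top0.pkl","rb"))
q=np.array([[594,405],[465,50],[605,32],[515,252],[617,236]])/4+[200-.4,175-.4]
P=ray(f,q,.026)[:,:2]; print(P.round(4))
j=(P[1]+P[2])/2; d=j-P[0]; psi=np.arctan2(d[1],d[0]); print("yaw",psi,"len",np.hypot(*d))
d2=P[3]-P[4]; print("yaw pads",np.arctan2(-d2[0],d2[1]))
o=np.array([.536,-.188]); psi=.145
for s in(1,-1):
    print(s,robot.inverse_kinematics([*o,.014],[np.pi,0,psi+s*np.pi/2]),robot.inverse_kinematics([.537-.095,.0905,.035],[np.pi,0,s*np.pi/2]))
```

```text
[[ 0.4501 -0.2031]
 [ 0.6419 -0.1349]
 [ 0.6518 -0.2116]
 [ 0.5323 -0.1611]
 [ 0.5407 -0.2165]]
yaw 0.15036999256459865 len 0.1990573010839417
yaw pads 0.1516259429487779
1 [ 0.1089196   0.59814633  0.20368993  1.97515036 -0.20686086  0.5878827
  2.16666628] [-0.34609304  0.42765197  0.06140105  2.22756617 -0.05433656  0.48769707
  1.32859882]
-1 [-0.14588964  0.65806206  0.55372193  1.98997175 -0.56176942  0.64819129
 -0.65171439] [-0.71993152  0.47583947  0.52854584  2.24785925 -0.47881601  0.52519809
 -1.38978188]
```

Run:
```python
from h import *; from plant import robot
o=[.536,-.189]; A=[np.pi,0,.15+np.pi/2]
robot.goto([*o,.13],A)
robot.move_straight([*o,.05],vel=.15)
hit=robot.move_straight([*o,.014],vel=.05,contact_N=6)
s=robot.sense();print(hit,s["t"],s["tcp_pos"],s["wrist_force"].round(1) if hasattr(s["wrist_force"],"round") else s["wrist_force"])
robot.grip(56/85,25)
s=robot.sense();print(s["t"],s["opening"]*85,s["tcp_pos"],s["wrist_force"])
for n in("top","side"):
    f=robot.grab_frame(n);cv2.imwrite(f"pics/{n}1.png",f["image"][:,:,::-1])
a=cv2.imread("pics/top1.png")[150:300,240:440];b=cv2.imread("pics/side1.png")[80:230,240:440]
cv2.imwrite("pics/g1.png",cv2.resize(np.hstack([a,b]),None,fx=2,fy=2))
```

```text
False 4.6667 [ 0.53614102 -0.18914341  0.01407468] [ 0.2 -1.1  1.2]
5.0667 55.97679318508244 [ 0.53698342 -0.18956257  0.01541763] [-0.78357901 -0.59652339  7.84041846]
```

View pics/g1.png

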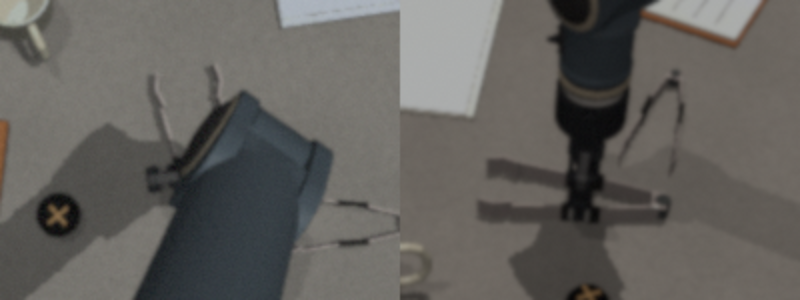

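The fingers straddle the pads in both views, at about (165,180) in the top half and (580,205) in the side half. There is a slight 8 N desk contact. Now I lift and check.

Run:
```python
from h import *; from plant import robot; import pickle
p=robot.sense()["tcp_pos"]
robot.move_straight([p[0],p[1],.15],vel=.12)
s=robot.sense();print(s["t"],s["opening"]*85,s["tcp_pos"],s["wrist_force"],s["torque"])
# over the roll, high
robot.goto([.537-.095,.0905,.15],[np.pi,0,np.pi/2])
s=robot.sense();print(s["t"],s["opening"]*85,s["tcp_pos"],s["tcp_rot"],s["wrist_force"],s["torque"])
for n in("top","side"):
    f=robot.grab_frame(n);pickle.dump(f,open(f"pics/{n}2.pkl","wb"));cv2.imwrite(f"pics/{n}2.png",f["image"][:,:,::-1])
a=cv2.imread("pics/top2.png")[150:350,100:300];b=cv2.imread("pics/side2.png")[150:350,200:400]
cv2.imwrite("pics/g2.png",cv2.resize(np.hstack([a,b]),None,fx=2,fy=2))
```

```text
6.45 56.21199385366173 [ 0.53642302 -0.18927257  0.14920564] [ 0.76219611 -0.1061377  -0.91258145] [ 0.05118191 -0.00402613 -0.016918  ]
7.5833 56.01647545174553 [0.44270329 0.08959965 0.15009754] [3.14083391e+00 4.86920311e-04 1.56944219e+00] [ 0.50151673 -0.66618433 -0.13082128] [0.02512442 0.00035478 0.01835887]
```

View pics/g2.png

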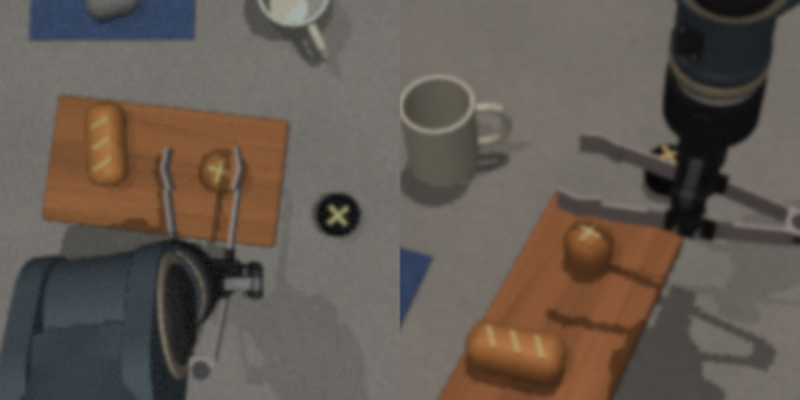

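The tongs are held level with the jaws open, at (165,170) and (238,170) in the left half. Because of parallax they appear offset from the roll at (218,172). I'll measure the jaws by ray and depth.

Run:
```python
from h import *; import pickle
f=pickle.load(open("pics/top2.pkl","rb"));W=cloud(f)
m=(W[...,2]>.10)&(W[...,2]<.25)&(W[...,0]>.49)&(W[...,1]>-.1)&(W[...,1]<.25)
for c,s,b in blobs(m,10):
    P=W[b];print(c.round(1),s,P.mean(0).round(4),P.min(0).round(4),P.max(0).round(4),np.median(P[:,2]))
    for lo in(.50,.515,.53,.545):
        Q=P[(P[:,0]>=lo)&(P[:,0]<lo+.015)]; print(lo,len(Q),Q.mean(0).round(4) if len(Q) else'')
    R=ray(f,np.argwhere(b)[:,::-1],.1606); print("ray",R.mean(0).round(4),R.min(0).round(4),R.max(0).round(4))
f=pickle.load(open("pics/side2.pkl","rb"));W=cloud(f)
m=(W[...,2]>.10)&(W[...,2]<.25)&(W[...,0]>.49)&(W[...,1]>-.1)&(W[...,1]<.25)
for c,s,b in blobs(m,10):
    P=W[b];print("side",c.round(1),s,P.mean(0).round(4),P.min(0).round(4),P.max(0).round(4))
```

```text
[183.6 241. ] [180 223   8  37 166] [0.525  0.1226 0.1518] [0.491  0.1188 0.1345] [0.5582 0.1278 0.1632] 0.15421108484745488
0.5 35 [0.5073 0.1218 0.1509]
0.515 36 [0.5225 0.1215 0.1525]
0.53 38 [0.5369 0.1248 0.1524]
0.545 35 [0.5514 0.1234 0.152 ]
ray [0.5251 0.1206 0.1606] [0.492  0.1137 0.1606] [0.5583 0.1275 0.1606]
[218.4 240.9] [216 223   6  38 133] [0.5254 0.0571 0.1534] [0.4902 0.0529 0.1343] [0.5589 0.0608 0.1648] 0.1568051791567529
0.5 28 [0.5076 0.0578 0.1521]
0.515 31 [0.5223 0.0577 0.1533]
0.53 28 [0.5371 0.055  0.1546]
0.545 29 [0.552  0.0564 0.1541]
ray [0.5254 0.056  0.1606] [0.4904 0.0513 0.1606] [0.5584 0.0604 0.1606]
side [306.8 224.8] [290 216  36  20 351] [0.5244 0.0588 0.1471] [0.4901 0.053  0.1316] [0.5558 0.0635 0.1611]
side [296.1 253.3] [278 244  39  18 367] [0.5243 0.1237 0.1477] [0.4905 0.1184 0.132 ] [0.5573 0.1291 0.1617]
```

The jaw midpoint is (0.538, 0.090) and the roll is at (0.537, 0.0905). The underside sits about 16 mm below the TCP. I descend, close and lift.

Run:
```python
from h import *; from plant import robot; import pickle
def st(l):
    s=robot.sense();print(l,round(s["t"],2),"w",round(s["opening"]*85,2),np.round(s["tcp_pos"],4),np.round(s["wrist_force"],1),np.round(s["torque"],2))
robot.move_straight([.442,.0905,.085],vel=.12)
st("mid")
hit=robot.move_straight([.442,.0905,.037],vel=.04,contact_N=5); st(("down",hit))
if not hit:
    robot.grip(.45,45); st("closed"); robot.sleep(.2)
for n in("top","side"):
    f=robot.grab_frame(n);pickle.dump(f,open(f"pics/{n}3.pkl","wb"));cv2.imwrite(f"pics/{n}3.png",f["image"][:,:,::-1])
a=cv2.imread("pics/top3.png")[150:350,100:300];b=cv2.imread("pics/side3.png")[150:350,200:400]
cv2.imwrite("pics/g3.png",cv2.resize(np.hstack([a,b]),None,fx=2,fy=2))
```

```text
mid 8.38 w 56.09 [0.4426 0.0902 0.0853] [ 0.7  0.3 -0.4] [ 0.02 -0.01 -0.02]
('down', False) 9.72 w 56.02 [0.4422 0.0905 0.0372] [-0.3 -0.9 -1.1] [0.03 0.02 0.03]
closed 9.96 w 45.89 [0.4422 0.0906 0.0373] [-1.8  0.4  1.2] [ 0.09 -0.02  0.01]
```

View pics/g3.png

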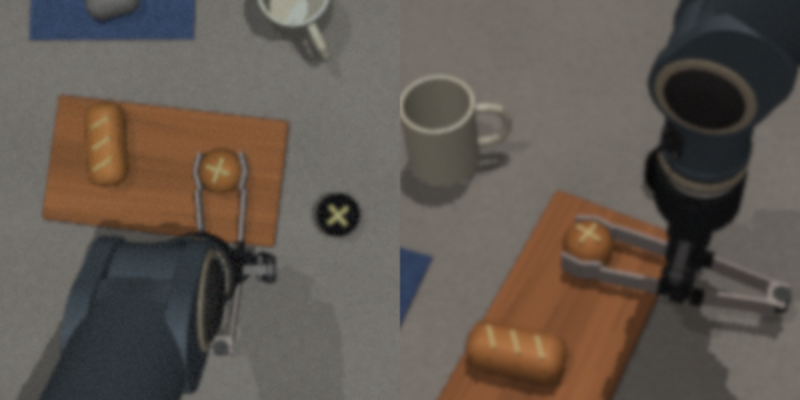

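The jaws are closed on the round roll at (221,172) in the top half and (587,245) in the side half. The width stopped at 45.9 mm, held off by the roll. Now I lift slowly.

Run:
```python
from h import *; from plant import robot; import pickle
def st(l):
    s=robot.sense();print(l,round(s["t"],2),"w",round(s["opening"]*85,2),np.round(s["tcp_pos"],4),np.round(s["wrist_force"],1),np.round(s["torque"],2))
robot.move_straight([.442,.0905,.06],vel=.04); st("a")
robot.move_straight([.442,.0905,.24],vel=.08); robot.sleep(.5); st("b")
I=[]
for n,(r,c) in(("top",(150,60)),("side",(80,200))):
    f=robot.grab_frame(n);W=cloud(f);im=f["image"].astype(int)
    I.append(f["image"][r:r+200,c:c+200,::-1])
    o=(im[...,0]-im[...,2]>35)&(W[...,2]>.1)&(W[...,2]<.4)
    for cc,s,b in blobs(o,30): P=W[b];print(n,"roll",cc.round(),len(P),P.mean(0).round(3),P.min(0).round(3),P.max(0).round(3))
    l=(W[...,2]>.03)&(W[...,2]<.1)&(W[...,0]>.48)&(abs(W[...,1])<.4)
    for cc,s,b in blobs(l,80): print(n,"low",W[b].mean(0).round(3))
cv2.imwrite("pics/g4.png",cv2.resize(np.hstack(I),None,fx=2,fy=2))
```

```text
a 10.98 w 45.93 [0.4419 0.0906 0.06  ] [-0.3  1.2 -0.5] [-0.    0.03 -0.03]
b 13.88 w 46.2 [0.442  0.0905 0.24  ] [ 0.8 -0.6 -1.1] [-0.    0.02 -0.02]
top roll [189. 233.] 639 [0.538 0.09  0.254] [0.515 0.07  0.224] [0.562 0.114 0.263]
top low [0.758 0.226 0.035]
top low [0.718 0.009 0.07 ]
top low [0.566 0.213 0.049]
top low [ 0.495 -0.034  0.039]
side roll [296. 201.] 522 [0.534 0.097 0.252] [0.513 0.066 0.231] [0.559 0.115 0.26 ]
side low [0.715 0.013 0.063]
side low [ 0.493 -0.018  0.035]
side low [0.757 0.23  0.034]
side low [0.563 0.223 0.046]
```

View pics/g4.png

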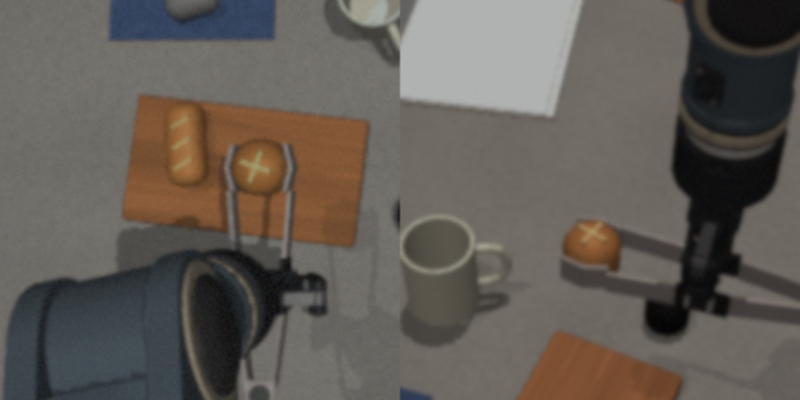

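The roll is held between the jaws with its top at z ≈ 0.26 and its bottom at ≈ 0.22. It is steady, so I hand in.

```bash
python3 -c "
from plant import robot
robot.close_job();s=robot.sense();print(s['t'],s['opening']*85,s['tcp_pos'])"
```

```text
the job is handed in; nothing more can be done
the job is handed in; nothing more can be done
```

The tongs are holding the round roll about 0.22 m above the desk, and I handed the job in at about 14 s of the 42 s allowed. I gripped the 215 mm tongs by their pads, carried them open at 56 mm, lowered them over the roll, closed them at 45 N and lifted.

**Last checks before handing in:**
- **Hold:** both cameras showed the roll between the jaws, with its top at z ≈ 0.26. The pad width was steady at about 46 mm against the nominal 47 mm.
- **Other items:** by depth, the long roll was at the same position as before the lift. The mug and the mouse were seen where expected, but I took no earlier measurement to compare them with.
- **Desk contact:** the fingertips pressed lightly on the desk, at about 8 N, while first closing on the tongs.
- **Weight:** the wrist force changed too little to confirm the roll's weight, so the hold rests on the images and the pad width.
- **After hand-in:** the state could not be read once the job was handed in.

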